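# Reset the ripening room's humidistat

## Robot

A 6-joint arm with a two-finger parallel gripper is mounted at the origin on the work surface. World frame = base frame: x ahead of the robot, y to its left, z up, the work surface at z = 0. Lengths are in m, angles in rad, forces in N, time in s.
With the tool pointing down it reaches from about 0.375 to 0.975 m from the base axis. Payload 3.8 kg.
Tool frame: the origin (TCP) lies midway between the tips of the shut fingers; the grasp point (between the pads) lies 19 mm behind it; z points along the fingers, y is the line along which they close (so a half turn about z gives the same grasp; the last joint's range is limited). The gripper opens to 88 mm and grips with 3 to 60 N. Pads are 18 mm wide; open, the fingers measure 123 mm over their backs; the gripper's body (75 mm by 187 mm) begins 45 mm behind the grasp point.
Start: joints at [-1.296, 0.264, 1.604, -0, 1.274, -0.037], TCP at [0.207, -0.642, 0.205] pointing down, gripper open.
Joint ranges: [-2.63, 2.63], [-0.94, 2.18], [0.31, 2.57], [-1.31, 4.45], [0, 2.66], [-2.55, 2.55]. Speed limits (rad/s): [2.57, 2.57, 3.14, 3.14, 3.14, 3.14].

## Interface

Orientations are given as a rotation vector (axis times angle).
In Python, from cell import manip, inverse_kinematics, cams, order gives the robot as it stands. Calls block until the motion is done:
- manip.move_pose(position, orientation): joint-space move of the TCP to a pose.
- manip.move_linear(position, rate=0.15, rot=None): straight line of the TCP; rot=None keeps the orientation; rate is the mean speed in m/s.
- manip.set_joints(angles): joint-space move.
- manip.set_gripper(opening, force=None): finger opening in m; force is the grip in N (None keeps the last); returns when the fingers have stopped.
- manip.dwell(seconds).
- inverse_kinematics(position, orientation): joint angles nearest the present ones, or None.
- manip.state(): the state.
- cams.capture(name): name is "side" or "top" or "wrist"; returns a dict with "image" (480x640x3 uint8, blue, green, red), "z_map" (480x640 float32, m along the optical axis (not along the pixel's ray), 0 where there is no reading), "intrinsics" (3x3 intrinsics, pixels), "position" and "orientation" of the camera in the world; the wrist camera has in their place "T_tool_cam" (4x4, takes a point from camera to tool coordinates, whose origin is the TCP and whose axes are the flange's). Camera axes: x right, y down, z forward; pixel columns grow to the right and rows downward; lengths in m; the calibration is good to about 2 mm. The wrist camera is an equidistant fisheye: a pixel r from the principal point sees the ray r / f radians off the axis. A picture is of the moment at which its call begins: read the wrist's pose just before it.
A pose or a line that the arm cannot do raises manip.IKError and nothing moves.
- order.close_job(): hands the job in; it is judged then, once.
The state is a dict: "clock": time; "joint_pos": joint angles; "joint_velocities": joint speeds; "tau": joint torques, N m; "tool_pos": TCP position; "tcp_rot": TCP orientation; "contact_force": force on the tool from outside, world axes, zero at the start; "moment": the same for the moment, N m; "gripper_width": finger opening in m; "grasp_force": force on a finger pad.
Only numpy, scipy, OpenCV 4.12 (cv2) and the standard library are available. Lean on these libraries where they do the work, as an engineer would, in place of code of your own. Each camera call takes 0.05 s, during which the arm holds its last target. There are 200 camera calls.

## Task

Take the flat screwdriver from its wooden stand, feel its blade into the slot of the humidistat's brass push-to-turn spindle, press the spindle in and turn it clockwise until the black pointer points at the red mark. Keep it pressed in with about 10 N all the while it turns: under 6 N the lock's teeth are stripped, over 16 N the works are damaged. Then stand the screwdriver back in the hole of its stand and let go; leave everything else on the bench alone.

Things in the scene. Friction and masses are not known exactly. Their poses are not given: they have to be found in the camera images.
- driver: flat screwdriver, 158 mm long, 0.08-0.15 kg, upright, blade down. Origin: middle of the blade's end; z up to the handle, x along blade width. Blade 12 (x) x 2 (y) mm, to z=16; shaft 10 mm across, to z=70; steel collar 38 mm across, z=70-76; orange square handle 28 x 28 mm (flats facing x, y), z=76-156. In the stand the collar rests on the stand's top: origin 10 mm above the table, any yaw.
- stand: dark wooden block 80 x 80 x 80 mm, fixed to the table, with a vertical through hole 21 mm across in the middle of its top. Origin: centre of its underside; hole mouth 80 mm above it.
- humidistat: grey box 150 x 150 x 44 mm lying on its back, bolted down by two lugs; round white dial, top 45.5 mm up. Origin: centre of its underside, below the dial's centre, z up. In the dial stands a brass spindle, its upright axis up to 3 mm off the dial's centre in x and in y (a worn bush), not measured; its flat head is 26 mm across. The red mark (10 mm wide) is at -0.7 rad about the centre, from +x
- spindle (a joint): angle of spindle, slot and black pointer (parallel, pointer tip 46 mm out), rad: 0 = along humidistat's +x, growing anticlockwise from above; red mark at -0.7, starts at 0.1 to 0.7. Slot 15 x 3.6 mm, closed ends, 3 mm deep, no chamfer. Slot floor 61 mm, give or take 7, above humidistat's origin when not pressed (not measured). Stiff to turn, 0.06 N m; stays where left
- press (a joint): how far the spindle is pressed down, m, 0 = out (at rest). Sprung push-to-turn lock: about 1 N at first, then 3 N per mm; hard stop at 6 mm. Its teeth are stripped if it is turned while pressed in less than 1.5 mm (5.5 N), its works damaged if pressed in more than 5 mm (16 N); comes back up by itself
- cheese_big: large pale yellow cheese wheel, 172 mm across, 75 mm high, on a wooden board; bystander. Origin: centre of its underside
- cheese_orange: small orange cheese wheel, 120 mm across, 55 mm high; bystander. Origin: centre of its underside
- cover: the humidistat's grey plastic cover, taken off, 150 x 150 x 26 mm, lying open side up; bystander. Origin: centre of its underside
- screw_dish: white ceramic dish, 80 mm across, 30 mm high; bystander. Origin: centre of its underside
- wax_jar: amber jar with steel lid, 70 mm across, 90 mm high; bystander. Origin: centre of its underside
- brush: hand brush lying flat; bystander. Origin: middle of its length, on its underside
- cheese_iron: T-handled steel cheese iron lying flat, 150 mm long, 16 mm high; bystander. Origin: middle of its length, on its underside
Things that resemble listed ones, but are neither listed nor needed, are in the scene too. Leave any blue or purple look-alike of the stand alone.

How it is judged:
By the outcome, as a careful person would: the job done as asked, in the order asked, and still so for the second after the job is handed in, with the robot touching nothing.
It also fails if it takes over 72 s, if anything falls off the work surface, if the arm or the gripper's body presses on something with over 40 N, if the wrist force passes 120 N, or if a joint passes its speed limit or range.

## Working session

There is one attempt and no reset: what is moved stays moved. The work goes in short steps, each a Python script; the robot and the scene stay as the last script left them, time stands still between calls to the robot, and variables do not carry over. Pictures are saved under pics/ and viewed, at most 10 in all, crops included, and the job is handed in when it is done.

```bash
ls; mkdir -p pics
cat > h.py <<'E'
import numpy as np, cv2
from cell import manip, inverse_kinematics, cams, order
from scipy.spatial.transform import Rotation as R
def Rm(o):
    o=np.array(o,float)
    if o.shape==(3,3): return o
    return (R.from_rotvec(o) if o.size==3 else R.from_quat(o)).as_matrix()
def cloud(c):
    K=c["intrinsics"]; z=c["z_map"]; v,u=np.mgrid[:480,:640]
    P=np.stack([(u-K[0,2])/K[0,0]*z,(v-K[1,2])/K[1,1]*z,z],-1)
    return P@Rm(c["orientation"]).T+np.array(c["position"])
def down(yaw):  # tool z down; tool y at angle yaw in world
    y=np.array([np.cos(yaw),np.sin(yaw),0]); z=np.array([0,0,-1.]); x=np.cross(y,z)
    return R.from_matrix(np.stack([x,y,z],1)).as_rotvec()
E
python3 - <<'E'
from h import *
for n in("top","side"):
    c=cams.capture(n); cv2.imwrite(f"pics/{n}.png",c["image"]); np.savez(f"{n}.npz",**c); print(n,c["position"],c["orientation"],c["intrinsics"])
s=manip.state(); print(s)
E
```

```text
pics
top [ 0.42326571 -0.00759545  1.49358966] [-2.18633122  2.16166228 -0.09708138] [[491.88316339   0.         328.15526189]
 [  0.         491.88316339 234.66320994]
 [  0.           0.           1.        ]]
side [0.17212373 0.89233784 0.64934301] [-0.5492835   2.53173937 -1.42218402] [[469.64587893   0.         322.17920551]
 [  0.         469.64587893 239.78210292]
 [  0.           0.           1.        ]]
{'clock': 0.1, 'joint_pos': array([-1.29591220e+00,  2.64653320e-01,  1.60523533e+00, -8.38419958e-06,
        1.27369975e+00, -3.69005128e-02]), 'joint_velocities': array([-0.0018516 , -0.00257604, -0.00387672,  0.00012573, -0.00052757,
        0.00223391]), 'tau': array([ 2.50295938e-05, -5.03621507e+01, -3.58070827e+01,  7.30745355e-02,
        2.32089206e-02, -5.99584723e-05]), 'tool_pos': array([ 0.20686348, -0.64177379,  0.20333022]), 'tcp_rot': array([-3.10153846e+00, -4.87465184e-01,  3.84407484e-04]), 'contact_force': array([0.35497709, 0.59226391, 0.68423195]), 'moment': array([ 0.00668347, -0.0815215 , -0.06045005]), 'grasp_force': 0.0, 'gripper_width': 0.08822471849335128}
```

View pics/top.png

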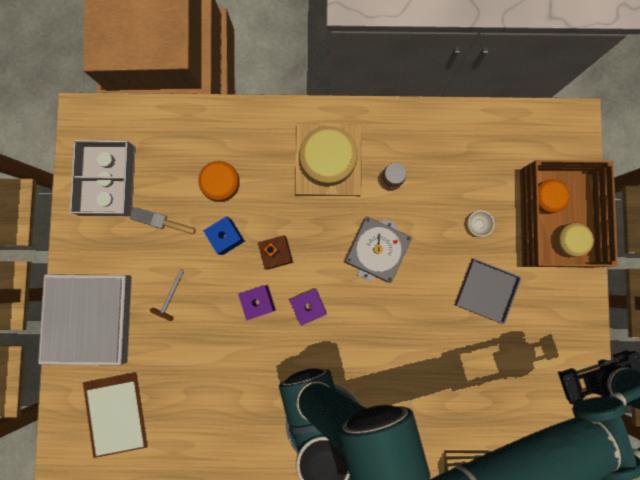

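View pics/side.png

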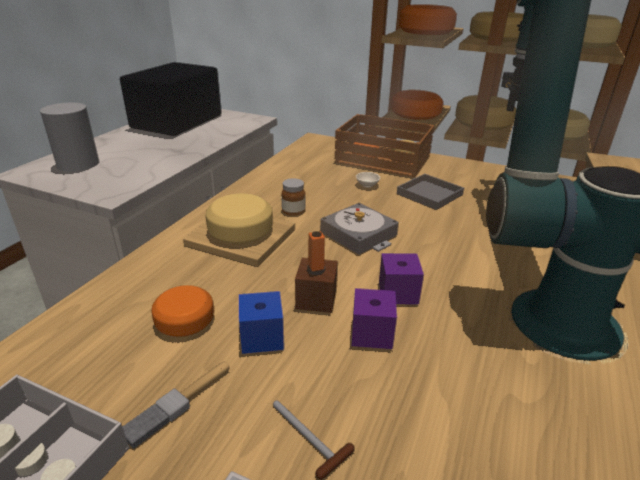

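The top view shows the driver handle at about (271,250) in its dark stand (275,252). The humidistat dial is at (378,249), its pointer points up in the image, and the red mark is near (395,241). The side view shows the orange handle at (317,250) above the stand.

Run:
```python
from h import *
for n in("top","side"):
    c=dict(np.load(n+".npz")); P=cloud(c); hsv=cv2.cvtColor(c["image"],cv2.COLOR_BGR2HSV)
    if n=="top":
        roi=np.s_[225:280,250:300]; roh=np.s_[210:285,340:415]
    else: roi=np.s_[225:320,290:342]; roh=np.s_[190:260,315:402]
    p=P[roi].reshape(-1,3); h=hsv[roi].reshape(-1,3)
    m=(p[:,2]>.14)&(p[:,2]<.2); q=p[m]; print(n,"handle",len(q),q.mean(0),q.min(0),q.max(0))
    top=p[p[:,2]>q[:,2].max()-.006]; print(" htop",np.median(top,0),top.mean(0))
    s=p[(p[:,2]>.065)&(p[:,2]<.09)]; s=s[abs(s[:,2]-np.median(s[:,2]))<.006]
    print(" stand top",np.median(s[:,2]),cv2.minAreaRect(s[:,:2].astype(np.float32)*1000))
    p=P[roh].reshape(-1,3); h=hsv[roh].reshape(-1,3)
    m=(p[:,2]>.03)&(p[:,2]<.055); s=p[m]; print(" hum",np.median(s[:,2]),cv2.minAreaRect(s[:,:2].astype(np.float32)*1000))
    hs=p[(p[:,2]>.056)&(p[:,2]<.085)]; print(" spindle",len(hs),hs.mean(0) if len(hs) else 0)
    red=((h[:,0]<6)|(h[:,0]>174))&(h[:,1]>150)&(h[:,2]>90)&m; print(" red",red.sum(),p[red].mean(0))
    bl=(h[:,2]<50)&m; print(" black",bl.sum(),p[bl].mean(0))
    print(" table z", np.median(P[300:330,200:230,2]) if n=="top" else np.median(P[360:390,450:500,2]))
c=cams.capture("wrist"); print(c["T_tool_cam"],c["intrinsics"])
```

```text
top handle 115 [0.50298914 0.14959502 0.16493713] [0.48542056 0.13331515 0.1425249 ] [0.5204252  0.16899875 0.17393446]
 htop [0.5007145  0.14654753 0.17040865] [0.48279588 0.1093346  0.50865335]
 stand top 0.08014148038512292 ((502.3269348144531, 150.00050354003906), (80.41045379638672, 80.71235656738281), 15.752937316894531)
 hum 0.044931198906434267 ((515.4359130859375, -154.17050170898438), (149.94346618652344, 150.429443359375), 65.5846939086914)
 spindle 76 [ 0.51955053 -0.1515008   0.06245405]
 red 7 [ 0.5377434  -0.20200702  0.04788838]
 black 0 [nan nan nan]
 table z -0.00022728313849373905
side handle 259 [0.49869799 0.16063078 0.15715794] [0.48405378 0.13809732 0.14008026] [0.51778001 0.17287389 0.16920361]
 htop [0.49864145 0.15818012 0.16629715] [0.45066441 0.26856177 0.24000193]
 stand top 0.07916881583519686 ((499.9228515625, 153.55734252929688), (80.2551498413086, 85.98053741455078), 15.429259300231934)
 hum 0.043762219064514274 ((513.6778564453125, -149.44027709960938), (154.71926879882812, 154.92662048339844), 64.29239654541016)
 spindle 222 [ 0.42425827 -0.02664993  0.07255085]
 red 4 [ 0.53647424 -0.198608    0.04530905]
 black 0 [nan nan nan]
 table z -0.0011394798483616575
[[ 2.25524556e-04 -9.65992439e-01 -2.58570218e-01  6.57637232e-02]
 [ 9.99999957e-01  2.65707414e-04 -1.20457827e-04  9.08526953e-06]
 [ 1.85065374e-04 -2.58570180e-01  9.65992457e-01 -1.80576524e-01]
 [ 0.00000000e+00  0.00000000e+00  0.00000000e+00  1.00000000e+00]] [[371.64829954   0.         322.36144797]
 [  0.         371.64829954 234.67007577]
 [  0.           0.           1.        ]]<stdin>:16: RuntimeWarning: Mean of empty slice.
  ret = um.true_divide(
```

```bash
cat >> h.py <<'E'
def wshot():
    s=manip.state(); c=cams.capture("wrist")
    T=np.eye(4); T[:3,:3]=Rm(s["tcp_rot"]); T[:3,3]=s["tool_pos"]; c["T"]=T@c["T_tool_cam"]; return c
def ortho(c,z,ctr,half,mpp):
    # top-down picture of plane z: column -> +x world, row -> -y world; z scalar
    n=int(2*half/mpp); j,i=np.meshgrid(np.arange(n),np.arange(n))
    W=np.stack([ctr[0]-half+j*mpp,ctr[1]+half-i*mpp,np.full(j.shape,z)],-1).reshape(-1,1,3)
    Ti=np.linalg.inv(c["T"]); rv=cv2.Rodrigues(Ti[:3,:3])[0]
    uv=cv2.fisheye.projectPoints(W,rv,Ti[:3,3].copy(),c["intrinsics"],np.zeros(4))[0].reshape(n,n,2).astype(np.float32)
    return cv2.remap(c["image"],uv,None,cv2.INTER_CUBIC)
def wcloud(c):
    v,u=np.mgrid[:480,:640].astype(float); p=cv2.fisheye.undistortPoints(np.stack([u,v],-1).reshape(-1,1,2),c["intrinsics"],np.zeros(4)).reshape(480,640,2)
    z=c["z_map"]; P=np.concatenate([p*z[...,None],z[...,None]],-1); return P@c["T"][:3,:3].T+c["T"][:3,3]
E
python3 - <<'E'
from h import *
import pickle
def go(p,yaw): manip.move_pose(p,down(yaw))
out=[]
for p,yaw in [((.50,-.20,.25),-.3),((.53,-.11,.25),-.3),((.48,.11,.26),.3),((.52,.15,.26),.3)]:
    go(p,yaw); out.append(wshot()); s=manip.state(); print(s["clock"],s["tool_pos"],s["joint_pos"])
pickle.dump(out,open("w.pkl","wb"))
A=[ortho(out[k],.0475,(.515,-.153),.075,.0005) for k in(0,1)]+[ortho(out[k],.168,(.502,.15),.0375,.00025) for k in(2,3)]
cv2.imwrite("pics/o.png",np.vstack([np.hstack(A[:2]),np.hstack(A[2:])]))
for k,c in enumerate(out):
    P=wcloud(c).reshape(-1,3); P=P[c["z_map"].ravel()>0]
    if k<2:
        m=np.hypot(P[:,0]-.515,P[:,1]+.153)<.03; q=P[m]; q=q[(q[:,2]>.056)&(q[:,2]<.09)]
        print(len(q)); print(np.percentile(q[:,2],[5,25,50,75,95]),cv2.minEnclosingCircle(q[q[:,2]>np.median(q[:,2])-.002][:,:2].astype(np.float32)*1000))
        m=(np.abs(P[:,0]-.515)<.12)&(np.abs(P[:,1]+.153)<.12)&(P[:,2]>.038)&(P[:,2]<.05); print("box",cv2.minAreaRect(P[m][:,:2].astype(np.float32)*1000),np.median(P[m][:,2]))
    else:
        m=(np.hypot(P[:,0]-.502,P[:,1]-.15)<.03)&(P[:,2]>.155)&(P[:,2]<.18); print("handle",np.median(P[m],0),cv2.minAreaRect(P[m][:,:2].astype(np.float32)*1000))
        m=(np.hypot(P[:,0]-.502,P[:,1]-.15)<.07)&(abs(P[:,2]-.08)<.004); print("stand",cv2.minAreaRect(P[m][:,:2].astype(np.float32)*1000),np.median(P[m][:,2]))
E
```

```text
2.125 [ 0.49980964 -0.2009137   0.24985527] [-4.28264000e-01 -2.07204266e-02  1.83773246e+00 -2.80144402e-04
  1.32475768e+00 -1.26744592e-01]
2.6417 [ 0.52993733 -0.110566    0.24985234] [-2.51233531e-01 -1.53939660e-02  1.83250121e+00 -6.96813550e-04
  1.32475558e+00  4.90233375e-02]
3.5917 [0.48051334 0.10858651 0.25993906] [ 1.72240148e-01 -1.17539480e-01  1.91001375e+00 -7.53567406e-04
  1.34906913e+00 -1.25115055e-01]
3.9833 [0.52028815 0.14871215 0.25937437] [ 2.32776686e-01 -1.93305450e-02  1.81906088e+00 -5.99844746e-04
  1.34360383e+00 -6.53415826e-02]
622
[0.0593012  0.06295112 0.06398769 0.06460667 0.06535425] ((514.3184814453125, -150.083984375), 13.376425743103027)
box ((514.8300170898438, -152.39324951171875), (150.8215789794922, 150.74520874023438), 65.60273742675781) 0.045394007601090414
602
[0.05874483 0.06237138 0.063835   0.06441864 0.06516451] ((513.7574462890625, -150.00086975097656), 13.768806457519531)
box ((514.9603271484375, -151.922607421875), (150.1819305419922, 150.56065368652344), 65.80595397949219) 0.045355315212771974
handle [0.50152483 0.15332943 0.16680963] ((502.4577331542969, 152.5978240966797), (28.228843688964844, 28.48038101196289), 42.687503814697266)
stand ((501.3973083496094, 151.48654174804688), (80.7879867553711, 80.58792877197266), 16.094331741333008) 0.08036731697636668
handle [0.5026214  0.15416707 0.16668265] ((502.6995544433594, 152.77069091796875), (28.6339168548584, 28.81302833557129), 43.89248275756836)
stand ((500.93121337890625, 151.8780517578125), (79.9108657836914, 80.25885009765625), 16.114091873168945) 0.08036224569772893
```

View pics/o.png

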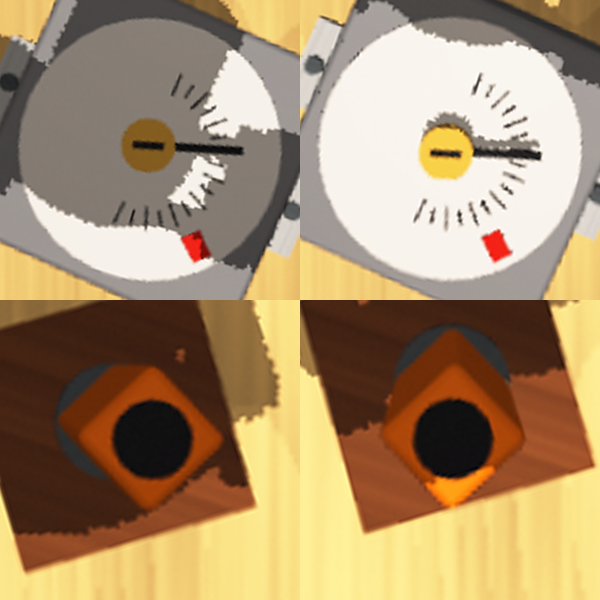

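The top row shows the dial: slot and pointer at about -0.04 rad in world, and the red mark at (196,246), about -1.13 rad. The bottom row shows the square handle centred at about (0.5025, 0.1527), yawed 43°, with its top at z = 0.167. The head top at 0.064 and the stand top at 0.080 both match the text. Next I grasp and lift.

Run:
```python
from h import *
import pickle
# slot/head refine
out=pickle.load(open("w.pkl","rb"))
for c in out[:2]:
    o=ortho(c,.0643,(.514,-.150),.06,.00025); hsv=cv2.cvtColor(o,cv2.COLOR_BGR2HSV).astype(int); n=o.shape[0]
    w=lambda x,y:(.514-.06+x*.00025,-.150+.06-y*.00025)
    yel=((hsv[...,0]>15)&(hsv[...,0]<32)&(hsv[...,1]>140)); yy,xx=np.nonzero(yel); r=np.hypot(xx-n/2,yy-n/2)<70; xx,yy=xx[r],yy[r]
    (cx,cy),rad=cv2.minEnclosingCircle(np.stack([xx,yy],1).astype(np.float32)); print("head",w(xx.mean(),yy.mean()),w(cx,cy),rad*.25)
    dk=(hsv[...,2]<75); yy,xx=np.nonzero(dk); r=np.hypot(xx-xx.size*0-cx,yy-cy)<42; q=np.stack([xx[r],yy[r]],1).astype(np.float32)
    rc=cv2.minAreaRect(q); d=cv2.fitLine(q,cv2.DIST_L2,0,.01,.01).ravel(); print("slot",w(*rc[0]),np.array(rc[1])*.25,"ang",np.arctan(-d[1]/d[0]))
p=np.array([.5025,.1527]); yaw=-.815
manip.move_pose([*p,.20],down(yaw)); manip.move_linear([*p,.113],rate=.1)
f0=manip.state()["contact_force"]; manip.set_gripper(.02,force=50)
s=manip.state(); print(s["clock"],s["gripper_width"],s["grasp_force"],s["tool_pos"],f0,s["contact_force"])
manip.move_linear([*p,.26],rate=.15); manip.dwell(.2)
s=manip.state(); print(s["clock"],s["gripper_width"],s["contact_force"],s["moment"],s["tool_pos"])
c=cams.capture("side"); im=c["image"]; 
X=np.array([*p,.18]); Rc=Rm(c["orientation"]); q=Rc.T@(X-np.array(c["position"])); K=c["intrinsics"]; u,v=(K@q)[:2]/q[2]; print(u,v)
u,v=int(u),int(v); a=cv2.resize(im[v-50:v+50,u-50:u+50],(500,500),interpolation=cv2.INTER_CUBIC)
cv2.imwrite("pics/s2.png",a)
```

```text
head (np.float64(0.5142356924711193), np.float64(-0.15002350285486654)) (0.5144464912414551, -0.1500359649658203) 13.109867095947266
slot (0.5141272888183593, -0.14996226119995118) [14.84397411  3.47846556] ang -0.06292457
head (np.float64(0.5145916231992052), np.float64(-0.14881163065077)) (0.5146580543518067, -0.14910609817504883) 13.410710334777832
slot (0.5140101547241211, -0.14990470886230467) [13.53826332  2.02853465] ang -0.060142197
6.9917 0.02752311056887587 49.99983320944011 [0.50249124 0.15270296 0.11296992] [-0.17740818 -0.75099591  0.50400026] [ 0.02911825 -0.14255933 -0.17218686]
8.325 0.027856609827077976 [ 0.41707566 -0.01279072 -0.74351408] [-0.01417194  0.00831929 -0.0150151 ] [0.50188265 0.15255795 0.25876   ]
316.4562635068852 227.51253575570564
```

View pics/s2.png

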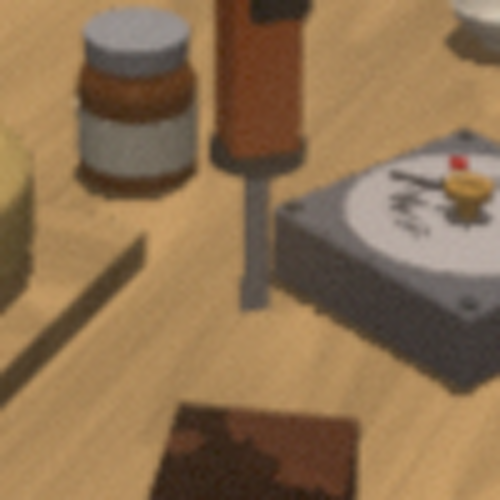

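The side crop shows the blade tip at (255,295), wider than the shaft, so the blade faces the camera: it lies along tool x, perpendicular to the pads. I'll move over the slot aligned to it and touch.

```bash
cat >> h.py <<'E'
SL=np.array([.5141,-.1499]); Y0=-.062-np.pi/2+np.pi
def fz(n=1): return np.mean([manip.state()["contact_force"][2] for _ in range(n)])
E
python3 - <<'E'
from h import *
manip.move_pose([*SL,.205],down(Y0)); manip.move_linear([*SL,.178],rate=.08); manip.dwell(.2)
s=manip.state(); b=s["contact_force"]; print(s["clock"],s["tool_pos"],s["joint_pos"],b,s["moment"])
np.save("b.npy",np.r_[b,s["moment"]])
z=.172; manip.move_linear([*SL,z],rate=.03)
while z>.158:
    s=manip.state(); f=s["contact_force"]-b; print(round(s["clock"],2),round(z,4),s["tool_pos"].round(4),f.round(2),(s["moment"]-np.load("b.npy")[3:]).round(3))
    if f[2]>3: break
    z-=.0007; manip.move_linear([*SL,z],rate=.01)
E
```

```text
11.5167 [ 0.51449573 -0.15004378  0.17850657] [-3.30233224e-01  1.85087006e-02  1.93117725e+00 -1.19652887e-05
  1.19097543e+00 -1.83902404e+00] [ 0.88823115 -1.01281412 -0.8662164 ] [ 0.08285659 -0.1382842  -0.00438983]
11.87 0.172 [ 0.5138 -0.1498  0.1716] [-1.35  0.95  0.23] [-0.063  0.018 -0.02 ]
12.12 0.1713 [ 0.5141 -0.1499  0.1714] [ 0.09  1.6  -0.47] [-0.1    0.044  0.029]
12.37 0.1706 [ 0.5141 -0.1499  0.1706] [-0.5   0.89  0.11] [-0.043 -0.007 -0.019]
12.62 0.1699 [ 0.5141 -0.1499  0.1699] [-1.57  1.22  0.19] [-0.005 -0.06   0.007]
12.87 0.1692 [ 0.514  -0.1499  0.1691] [0.56 0.96 0.2 ] [-0.031 -0.01   0.031]
13.12 0.1685 [ 0.514  -0.1499  0.1684] [-0.65  0.86 -0.16] [-0.021 -0.025  0.018]
13.37 0.1678 [ 0.5141 -0.1499  0.1677] [-1.46  1.37  0.06] [-0.026 -0.007 -0.006]
13.62 0.1671 [ 0.514  -0.1499  0.167 ] [-0.72  0.65  0.13] [-0.088  0.009  0.03 ]
13.87 0.1664 [ 0.5141 -0.1499  0.1663] [-0.82  0.59 -0.  ] [-0.003  0.009 -0.013]
14.12 0.1657 [ 0.514  -0.1499  0.1656] [-1.31  0.04  0.78] [-0.064  0.035 -0.023]
14.37 0.165 [ 0.514  -0.1499  0.1649] [ 0.18  1.48 -0.08] [-0.044  0.001  0.044]
14.62 0.1643 [ 0.514  -0.1499  0.1642] [-0.75  1.01  0.  ] [ 0.022 -0.008  0.012]
14.87 0.1636 [ 0.5142 -0.1499  0.1637] [-0.23  1.08  0.7 ] [-0.011 -0.015  0.036]
15.12 0.1629 [ 0.5143 -0.15    0.1633] [-1.11  1.34  2.46] [0.011 0.049 0.002]
15.37 0.1622 [ 0.5144 -0.15    0.1626] [-0.91  0.64  3.16] [-0.004  0.119  0.003]
```

```bash
cat >> h.py <<'E'
def favg(n=5):
    a=[]
    for _ in range(n):
        s=manip.state(); a.append(np.r_[s["contact_force"],s["moment"]]); manip.dwell(.02)
    return np.mean(a,0)
E
python3 - <<'E'
from h import *
b=np.load("b.npy"); a=-.062; al=np.array([np.cos(a),np.sin(a)]); ac=np.array([-al[1],al[0]])
z=.162
f0=favg(); print("pre",(f0[:3]-b[:3]).round(2))
for nm,d in(("across",ac),("along",al)):
    for m in (.001,.002,.0,-.001,-.002,0):
        q=SL+d*m; manip.move_linear([*q,z],rate=.02); f=favg()-f0; s=manip.state()
        print(nm,m,round(s["clock"],2),"disp",round(float((s["tool_pos"][:2]-SL)@d)*1e3,2),"F",round(float(f[:2]@d),2),"fz",round(f[2]+f0[2]-b[2],2),"z",s["tool_pos"][2].round(4))
        if abs(f[:2]@d)>8: manip.move_linear([*SL,z],rate=.02); break
E
```

```text
pre [-1.08  0.99  3.58]
across 0.001 15.78 disp 0.54 F -1.85 fz 4.3 z 0.1623
across 0.002 16.12 disp 1.43 F -3.71 fz 4.78 z 0.1622
across 0.0 16.45 disp 0.45 F -0.88 fz 5.23 z 0.162
across -0.001 16.78 disp -0.28 F 1.78 fz 5.39 z 0.1619
across -0.002 17.12 disp -1.48 F 3.87 fz 5.94 z 0.1619
across 0 17.45 disp -0.57 F 0.53 fz 5.19 z 0.1621
along 0.001 17.78 disp 0.77 F -0.67 fz 5.39 z 0.1619
along 0.002 18.12 disp 1.64 F -1.78 fz 5.64 z 0.1619
along 0.0 18.45 disp 0.31 F -0.39 fz 5.19 z 0.1621
along -0.001 18.78 disp -0.54 F 0.64 fz 5.34 z 0.1622
along -0.002 19.12 disp -1.52 F 2.06 fz 4.76 z 0.1623
along 0 19.45 disp -0.21 F 0.66 fz 5.44 z 0.1619
```

The sideways force rises linearly and symmetrically across the slot but stays low along it, and the contact height matches the slot floor. The blade is in the slot. I'll press to 10 N, then turn in steps with force correction.

```bash
cat >> h.py <<'E'
def press(z,yaw,b,F=10.5,tol=1,xy=SL):
    for _ in range(12):
        e=F-(favg(4)-b)[2]
        if abs(e)<tol: break
        z-=np.clip(e/4500,-.0008,.0008); manip.move_linear([*xy,z],rate=.02,rot=down(yaw))
    return z
def pointer(c,z=.0475,ctr=SL):
    o=ortho(c,z,ctr,.055,.00025); g=cv2.cvtColor(o,cv2.COLOR_BGR2GRAY); n=g.shape[0]
    yy,xx=np.mgrid[:n,:n]; x=(xx-n/2)*.25; y=(n/2-yy)*.25; return o,g,x,y
E
python3 - <<'E'
from h import *
b=np.load("b.npy"); z=press(.162,Y0,b); print("pressed",z)
yaw=Y0
def rep():
    f=favg(4)-b; s=manip.state(); print(round(s["clock"],2),"yaw",round(yaw-Y0,3),"z",round(s["tool_pos"][2],4),"F",f[:3].round(1),"Mz",f[5].round(3),"w",round(s["gripper_width"],4)); return f[2]
rep()
while yaw>Y0-.55:
    yaw-=.08; manip.move_linear([*SL,z],rate=.02,rot=down(yaw)); f=rep()
    if f<8 or f>13: z=press(z,yaw,b); print("corr",z)
    if f<5: break
np.save("z.npy",[z,yaw])
c=wshot(); o=pointer(c)[0]; cv2.imwrite("pics/p1.png",np.hstack([o,cv2.resize(c["image"][100:440,150:490],(440,440))[:, :360]]))
print("state",manip.state()["clock"])
E
```

```text
pressed 0.1594651481355181
20.85 yaw 0.0 z 0.1604 F [-1.1 -0.6  9.1] Mz 0.023 w 0.0281
21.17 yaw -0.08 z 0.1604 F [-1.5 -0.3  9.6] Mz 0.064 w 0.0277
21.48 yaw -0.16 z 0.1604 F [-1.5 -0.8  9.7] Mz 0.018 w 0.0275
21.8 yaw -0.24 z 0.1604 F [-1.9 -0.7  9.6] Mz 0.05 w 0.0277
22.12 yaw -0.32 z 0.1604 F [-1.4 -1.   9.5] Mz 0.048 w 0.0273
22.43 yaw -0.4 z 0.1603 F [-1.8 -0.8  9.6] Mz 0.088 w 0.0277
22.75 yaw -0.48 z 0.1604 F [-2.2 -0.7  9.8] Mz 0.068 w 0.0273
23.07 yaw -0.56 z 0.1603 F [-1.9 -0.6  9.8] Mz 0.057 w 0.0276
state 23.1167
```

View pics/p1.png

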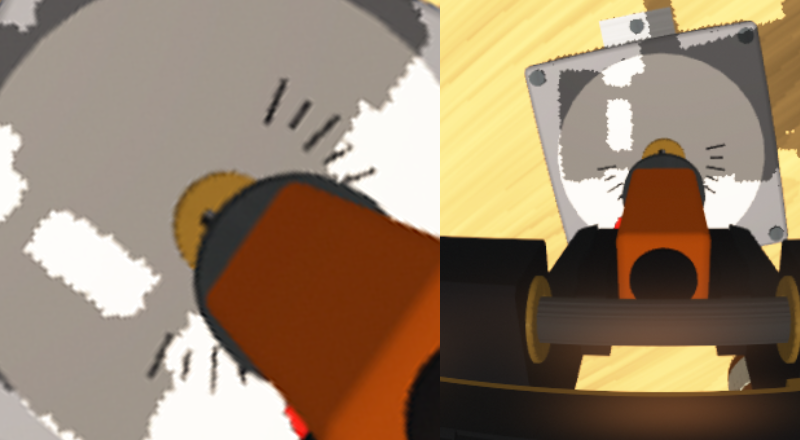

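The wrist view is blocked: the driver hides the pointer, and only the slot end near (207,218) shows. Mz ≈ 0.06 N·m says the spindle is turning. I'll go on to just short of the target and look with the fixed cameras.

Run:
```python
from h import *
b=np.load("b.npy"); z,yaw=np.load("z.npy")
def rep():
    f=favg(4)-b; s=manip.state(); print(round(s["clock"],2),"yaw",round(yaw-Y0,3),"F",f[:3].round(1),"Mz",f[5].round(3)); return f[2]
while yaw>Y0-1.119:
    yaw-=.08; manip.move_linear([*SL,z],rate=.02,rot=down(yaw)); f=rep()
    if f<8 or f>13: z=press(z,yaw,b); print("corr",z)
    if f<5: break
np.save("z.npy",[z,yaw]); m=Rm(manip.state()["tcp_rot"]); print("actual blade ang",np.arctan2(m[1,1],m[0,1])-np.pi/2)
out=[]
for n in("top","side"):
    c=cams.capture(n); W=np.stack(np.meshgrid(np.arange(300),np.arange(300)),-1)
    h=.065; pts=np.stack([.515-h+W[...,0]*h/150,-.152+h-W[...,1]*h/150,np.full((300,300),.0475)],-1).reshape(-1,3)
    Rc=Rm(c["orientation"]).T; uv=cv2.projectPoints(pts,cv2.Rodrigues(Rc)[0],-Rc@np.array(c["position"]),c["intrinsics"],None)[0].reshape(300,300,2).astype(np.float32)
    out.append(cv2.remap(c["image"],uv,None,cv2.INTER_CUBIC))
cv2.imwrite("pics/p2.png",np.hstack(out))
```

```text
23.43 yaw -0.64 F [-2.1 -0.1  9.1] Mz 0.055
23.75 yaw -0.72 F [-1.8 -0.6  9.8] Mz 0.061
24.07 yaw -0.8 F [-1.6 -0.   9.6] Mz 0.066
24.38 yaw -0.88 F [-1.8 -0.3  9.7] Mz 0.05
24.7 yaw -0.96 F [-2.2 -0.4  9.6] Mz 0.049
25.02 yaw -1.04 F [-2.1 -0.1  9.9] Mz 0.047
25.33 yaw -1.12 F [-2.2  0.1  9.9] Mz 0.067
actual blade ang -1.1820341617077745
```

View pics/p2.png

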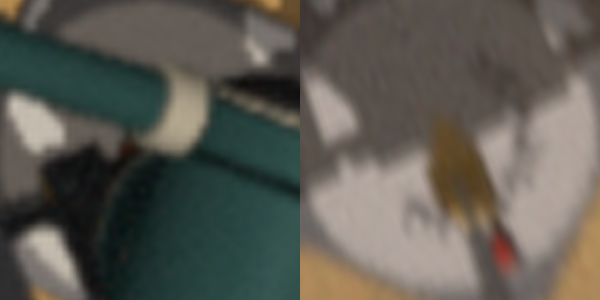

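In the side rectification (right), the shaft runs down from (465,190), and a dark pointer end near (500,232) is just short of the red mark at (505,253). I'll turn to the estimated target, lift straight up and look.

```bash
cat >> h.py <<'E'
def measure(c,z):
    o=ortho(c,z,(.5145,-.151),.06,.0002); hsv=cv2.cvtColor(o,cv2.COLOR_BGR2HSV).astype(int); n=o.shape[0]
    yy,xx=np.mgrid[:n,:n]; X=.5145-.06+xx*.0002; Y=-.151+.06-yy*.0002
    red=((hsv[...,0]<6)|(hsv[...,0]>174))&(hsv[...,1]>150)&(hsv[...,2]>60); r=np.array([X[red].mean(),Y[red].mean()])
    return o,hsv,X,Y,r
E
python3 - <<'E'
from h import *
import pickle
b=np.load("b.npy"); z,yaw=np.load("z.npy")
for d in(-1.16,-1.195):
    yaw=Y0+d; manip.move_linear([*SL,z],rate=.02,rot=down(yaw)); f=favg(4)-b; print(f[:3].round(1),f[5].round(3))
m=Rm(manip.state()["tcp_rot"]); print("blade",np.arctan2(m[1,1],m[0,1])-np.pi/2)
np.save("z.npy",[z,yaw])
manip.move_linear([*SL,.185],rate=.05); print((favg(4)-b).round(2))
# look, camera side clear: shift TCP so that camera sees dial past the driver
ps=[]
T=np.array([np.cos(yaw+np.pi/2),np.sin(yaw+np.pi/2)])  # tool x (camera side)
q=SL-T*.09
manip.move_linear([*q,.24],rate=.2); c=wshot(); ps.append(c); pickle.dump(ps,open("w2.pkl","wb"))
o,hsv,X,Y,r=measure(c,.0475); print("red",r,np.arctan2(*(r-[.515,-.152])[::-1])); print(manip.state()["clock"])
cv2.imwrite("pics/p3.png",o)
E
```

```text
[-1.6  0.1  9.8] 0.063
[-1.3  0.4 10. ] 0.069
blade -1.2569826857249784
[-1.08  0.98  0.35 -0.1   0.03 -0.03]
red [ 0.53790803 -0.20112823] -1.1344780509499586
27.5167
```

View pics/p3.png

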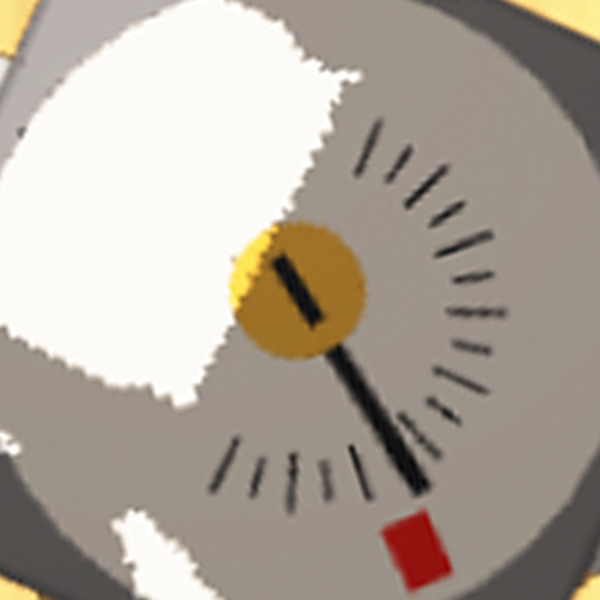

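The pointer tip is at (420,492) and the red mark at (417,550). The pointer angle is about -1.04 against a target of -1.125, so it is ~0.08 rad short. I'll measure it, re-insert with the blade aligned, and finish the turn.

Run:
```python
from h import *
import pickle
c=pickle.load(open("w2.pkl","rb"))[0]
def ang(z,r0,r1):
    o,hsv,X,Y,r=measure(c,z); D=np.hypot(X-.5145,Y+.150); A=np.arctan2(Y+.150,X-.5145)
    m=(hsv[...,2]<45)&(D>r0)&(D<r1)&(abs(A+1.05)<.16 if r0>.01 else D>0); d=cv2.fitLine(np.stack([X[m],Y[m]],1).astype(np.float32),cv2.DIST_L2,0,1e-4,1e-4).ravel(); return np.arctan(d[1]/d[0]),d[2:],m.sum()
pa=ang(.0475,.017,.032); sa=ang(.0643,0,.0085); print(pa,sa)
b=np.load("b.npy"); a=-1.055
Yn=a+np.pi/2; xy=SL
manip.move_linear([*xy,.185],rate=.2,rot=down(Yn)); manip.dwell(.2); b2=favg(6); print("bias",(b2-b).round(2)); np.save("b2.npy",b2)
manip.move_linear([*xy,.170],rate=.05); z=.170
while z>.1575:
    f=(favg(3)-b2)
    if z<.168: print(round(manip.state()["clock"],2),round(z,4),manip.state()["tool_pos"].round(4),f[:3].round(1),f[5].round(3))
    if f[2]>3: break
    z-=.001; manip.move_linear([*xy,z],rate=.02)
np.save("z.npy",[z,Yn])
```

```text
(np.float32(-1.0045185), array([ 0.5275374 , -0.17078647], dtype=float32), np.int64(1005)) (np.float32(-1.0171585), array([ 0.51423633, -0.15008534], dtype=float32), np.int64(867))
bias [-0.98  0.79  0.18 -0.1   0.03  0.01]
29.89 0.167 [ 0.5141 -0.1499  0.1669] [-0.3  0.  -0.2] 0.017
30.19 0.166 [ 0.5141 -0.1499  0.166 ] [-0.2  0.5 -0.2] -0.009
30.49 0.165 [ 0.514  -0.1499  0.1649] [-0.5  0.2 -0.4] -0.019
30.79 0.164 [ 0.514  -0.1499  0.1639] [ 0.2 -0.1 -0.1] -0.02
31.09 0.163 [ 0.5143 -0.15    0.1633] [0.1 0.3 1. ] 0.013
31.39 0.162 [ 0.5144 -0.15    0.1625] [-0.1  0.5  4. ] 0.02
```

Run:
```python
from h import *
import pickle
b=np.load("b2.npy"); z,yaw=np.load("z.npy")
z=press(z,yaw,b); end=-1.362+np.pi/2
while yaw>end+1e-6:
    yaw=max(yaw-.07,end); manip.move_linear([*SL,z],rate=.02,rot=down(yaw)); f=favg(4)-b; print(round(yaw-np.pi/2,3),f[:3].round(1),f[5].round(3))
    if f[2]<8 or f[2]>13: z=press(z,yaw,b)
np.save("z.npy",[z,yaw]); m=Rm(manip.state()["tcp_rot"]); print("blade",np.arctan2(m[1,1],m[0,1])-np.pi/2)
manip.move_linear([*SL,.185],rate=.06)
T=np.array([np.cos(yaw+np.pi/2),np.sin(yaw+np.pi/2)]); q=SL-T*.09
manip.move_linear([*q,.24],rate=.2); c=wshot(); pickle.dump([c],open("w3.pkl","wb"))
o,hsv,X,Y,r=measure(c,.0475); print("red",r,np.arctan2(*(r-[.515,-.152])[::-1])); print(manip.state()["clock"])
o2=measure(c,.0643)[0]
cv2.imwrite("pics/p4.png",o)
```

```text
-1.125 [-1.6  0.1  9.5] 0.021
-1.195 [-1.6  0.6  9.9] 0.026
-1.265 [-1.7  0.2 10.1] 0.056
-1.335 [-1.6  0.3  9.8] 0.057
-1.362 [-1.8  0.1  9.5] 0.061
blade -1.3617521181811743
red [ 0.5378578  -0.20120507] -1.1359157391697619
35.9417
```

View pics/p4.png

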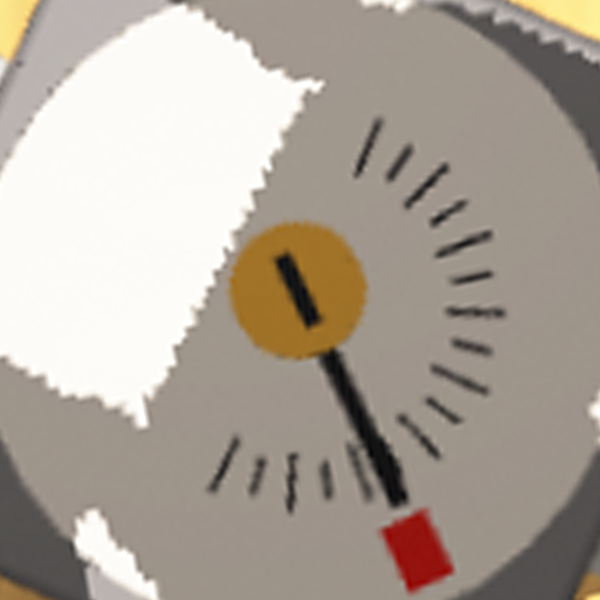

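The pointer line runs (328,350)→(400,505), about -1.13 rad, straight at the red mark, and the target is -1.127. Next I return the driver to its stand.

Run:
```python
from h import *
H=np.array([.5018,.1522]); y=.3
p=manip.state()["tool_pos"]; manip.move_linear([*p[:2],.265],rate=.2)
manip.move_pose([*H,.265],down(y)); manip.move_linear([*H,.20],rate=.12); manip.dwell(.2); b=favg(6)
manip.move_linear([*H,.122],rate=.08); print((favg(4)-b).round(2)); z=.122
while z>.110:
    f=favg(3)-b; print(round(z,4),f[:3].round(1))
    if f[2]>4 or np.hypot(*f[:2])>8: break
    z-=.0015; manip.move_linear([*H,z],rate=.02)
s=manip.state(); print(s["clock"],s["tool_pos"])
```

```text
[ 0.26  0.12 -0.08 -0.01  0.   -0.02]
0.122 [ 0.   0.3 -0.3]
0.1205 [ 0.4  0.2 -0.2]
0.119 [0.4 0.7 0.1]
0.1175 [0.5 0.2 0.3]
0.116 [0.3 0.3 0.4]
0.1145 [ 0.6  0.4 -0.4]
0.113 [ 0.2  0.5 -0.1]
0.1115 [-2.3 -0.4  7. ]
42.0 [0.50197538 0.15225761 0.11289084]
```

The collar landed at TCP z = 0.113, the same height as at the grasp. Now I release, retreat and check.

Run:
```python
from h import *
H=np.array([.5018,.1522])
manip.move_linear([*H,.1129],rate=.02); manip.set_gripper(.085); manip.dwell(.2)
manip.move_linear([*H,.23],rate=.12); manip.move_linear([.47,.11,.26],rate=.15); manip.dwell(.2)
c=wshot(); P=wcloud(c).reshape(-1,3); m=(np.hypot(P[:,0]-.502,P[:,1]-.152)<.035)&(P[:,2]>.155)&(P[:,2]<.18)
print("handle",np.median(P[m],0),cv2.minAreaRect(P[m][:,:2].astype(np.float32)*1000)); s=manip.state(); print(s["clock"],s["gripper_width"],s["contact_force"])
cv2.imwrite("pics/e.png",np.hstack([c["image"][::2,::2],cams.capture("side")["image"][::2,::2]]))
```

```text
handle [0.50041804 0.15338588 0.16678719] ((501.5858459472656, 152.83775329589844), (28.165678024291992, 28.473613739013672), 16.71979522705078)
45.3333 0.08521089631889507 [-0.17175428 -0.49506257 -0.29433937]
```

View pics/e.png

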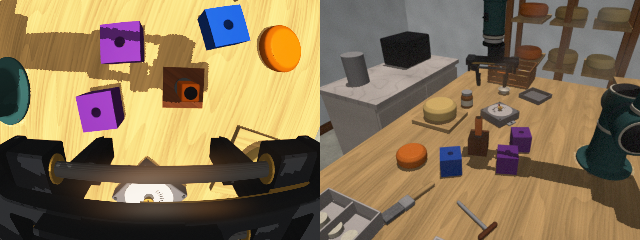

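The driver stands upright in its stand at (185,90) in the left half and (479,130) in the right. The gripper is clear, and nothing else has moved.

```bash
python3 -c "
from h import *
print(order.close_job())"
```

```text
the job is handed in; nothing more can be done
None
```

The job is handed in: the spindle was turned at about 10 N until the pointer measured about -1.13 rad, on the red mark (it took a second insertion, the first turn ending about 0.1 rad short), and the screwdriver stands released in its stand at about 45 s on the clock.

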